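# Line up stripped hub parts by diameter on the layout board

### The job

Line up the four loose ring-shaped parts from the shallow grey tray on the blue layout board in order of outside diameter, one lying flat and centred on each round mark: the smallest on the red mark, then each next larger one along the row, the largest on the mark at the end farthest from the red one. Let go of them all, and leave the oil bottle and the upright bolt standing where they are.

Things in the scene. Friction and masses are not known exactly. Their poses are not given: they have to be found in the camera images.
- spacer_center (a point): Black spacer ring, 30 mm outside diameter, 14 mm bore, about 100 g, 24 mm high, lying flat and loose on the grey tray's floor, 4 mm above the bench, anywhere along it. This point is its centre, half-way up; z along the bore. Rigid; grip it across its outside. The tray is fixed, 600 x 180 mm, long side along world y, rim 12 mm above the bench; the parts are 60 mm or more from its long walls and 40 mm apart.
- bush_center (a point): Brass bush, 40 mm outside diameter, 24 mm bore, about 160 g, 24 mm high, lying flat and loose on the grey tray's floor, 4 mm above the bench, anywhere along it. This point is its centre, half-way up; z along the bore. Rigid; grip it across its outside.
- bearing_center (a point): Steel ball bearing with a blue seal ring on top, 50 mm outside diameter, 25 mm bore, about 210 g, 24 mm high, lying flat and loose on the grey tray's floor, 4 mm above the bench, anywhere along it. This point is its centre, half-way up; z along the bore. Rigid; grip it across its outside.
- locknut_center (a point): Pale silvery slotted locknut with four dark notches, 60 mm outside diameter, 40 mm bore, about 300 g, 24 mm high, lying flat and loose on the grey tray's floor, 4 mm above the bench, anywhere along it. This point is its centre, half-way up; z along the bore. Rigid; grip it across its outside.
- mark_red: The red mark, at one end of the row of four (either end): a flat painted disc, 66 mm across, on the blue board's top, 10 mm above the bench. Origin at its centre on that surface; y along the row, z up. The board is fixed, 350 x 70 x 10 mm, the four marks in a straight row at 82 mm pitch.
- mark_mid_a: White mark: a flat painted disc, 66 mm across, on the blue board's top, 10 mm above the bench. Origin at its centre on that surface; y along the row, z up. A middle mark of the row: next to the red mark or next to the far-end mark, depending on which end the red one is.
- mark_mid_b: White mark: a flat painted disc, 66 mm across, on the blue board's top, 10 mm above the bench. Origin at its centre on that surface; y along the row, z up. A middle mark of the row: next to the red mark or next to the far-end mark, depending on which end the red one is.
- mark_end: White mark at the other end of the row from the red one: a flat painted disc, 66 mm across, on the blue board's top, 10 mm above the bench. Origin at its centre on that surface; y along the row, z up.
- oil_center (a point): Green oil bottle with yellow label and red cap, 44 mm across, 110 mm tall, standing loose on the bench beyond one end of the board; a bystander. This point is half-way up.
- bolt_center (a point): Big steel flange bolt, 65 mm tall, head 44 mm across, standing on its head with the thread up, loose on the bench beyond one end of the board; a bystander. This point is half-way up.

How it is judged:
By the outcome, as a careful person would: the job done as asked, in the order asked, and still so for the second after the job is handed in, with the robot touching nothing.
It also fails if it takes over 88 s, if anything falls off the work surface, if the arm or the gripper's body presses on something with over 40 N, if the wrist force passes 120 N, or if a joint passes its speed limit or range.

### The arm

A 6-joint arm with a two-finger parallel gripper is mounted at the origin on the work surface. World frame = base frame: x ahead of the robot, y to its left, z up, the work surface at z = 0. Lengths are in m, angles in rad, forces in N, time in s.
With the tool pointing down it reaches from about 0.35 to 0.975 m from the base axis. Payload 4.9 kg.
Tool frame: the origin (TCP) lies at the very end of the fingers, on their centre line; the grasp point (between the pads) lies 19 mm behind it; z points along the fingers, y is the line along which they close (so a half turn about z gives the same grasp; the last joint's range is limited). The gripper opens to 85 mm and grips with 20 to 120 N. Pads are 22 mm wide; open, the fingers measure 114 mm over their backs; the gripper's body (76 mm by 85 mm) begins 54 mm behind the grasp point. The pads swing forward as they close: fully open they stand 13 mm farther back than shut.
Start: joints at [1.17, 0.053, 1.613, -0, 1.476, -0.119], TCP at [0.174, 0.6, 0.231] pointing down, gripper open.
Joint ranges: [-3.01, 3.01], [-1.01, 2.22], [0.06, 2.58], [-1.02, 4.17], [0.09, 2.62], [-3.14, 3.14]. Speed limits (rad/s): [2.57, 2.57, 3.14, 3.14, 3.14, 3.14].

### API

Orientations are given as a rotation vector (axis times angle).
In Python, from station import ctrl, imaging gives the robot as it stands.
- The arm moves only by the tool play_rows, never from a script. Its argument "series" is a list of rows, each a list of 3 entries, a list of its own where there are three numbers: the opening, from 0 (shut) to 1 (fully open), then the shift along the tool's x, y, z each as a share of 0.05 m, from -1 to 1, then the turn, a rotation vector about the tool's x, y, z each as a share of 8 degrees, from -1 to 1. In form: [[grip, [dx, dy, dz], [ax, ay, az]], ...]. A call has 1 to 8 rows; each row shifts and turns the commanded pose from where the row before left it, along the tool's axes as they then stand; what a row does not reach is not made up. A row lasts 1/8 s, in which the tool goes at most 62.5 mm and 10.7 degrees, less where a joint would pass 70% of its speed; a pose out of reach is approached as far as the arm can. A call with a number of a shift or a turn outside -1 to 1 is refused whole. A call with a gripper value outside its range is refused whole. The fingers move at their own pace and stop on an object; "force" is the grip in N (left out, the last holds). Time passes only in rows, so rows that do not move let the fingers close. It gives the time, the measured TCP pose, the force, the opening and the grip force at its end, in the units of the state.
- ctrl.get_obs(): the state, without advancing time (a new reading comes with each control period).
- imaging.get_image(name): name is "side" or "top"; returns a dict with "color" (420x560x3 uint8, blue, green, red), "fx", "fy", "cx", "cy" (pixels), "extrinsics" (4x4, takes a point from world to camera coordinates). Camera axes: x right, y down, z forward; pixel columns grow to the right and rows downward; lengths in m; the calibration is good to about 2 mm. A picture is of the moment at which its call begins. There is no depth.
- ctrl.finish_job(): hands the job in; it is judged then, once.
The state is a dict: "t": time; "q": joint angles; "dq": joint speeds; "effort": joint torques, N m; "tool_pos": TCP position; "tool_rot": TCP orientation; "contact_force": force on the tool from outside, world axes, zero at the start; "wrist_torque": the same for the moment, N m; "opening": finger opening in m; "grip_force": force on a finger pad.
Only numpy, scipy, OpenCV 4.12 (cv2) and the standard library are available. Lean on these libraries where they do the work, as an engineer would, in place of code of your own. Each camera call takes 0.05 s, during which the arm holds its last target. There are 200 camera calls.

## Working session

There is one attempt and no reset: what is moved stays moved. The work goes in short steps, Python scripts to look and compute and a tool call to move; the robot and the scene stay as the last step left them, time stands still between calls to the robot, and variables do not carry over. Pictures are saved under pics/ and viewed, at most 14 in all, crops included, and the job is handed in when it is done.

Besides the shell and the picture viewer there is one more tool, called after "Call:" as name([rows], argument=value, ...), one row to a line, values as JSON. play_rows: Moves the arm, as the interface text tells. Shift numbers are shares of 0.05 m and turn numbers shares of 8 degrees, none past 1 either way. Its arguments: {"type":"object","properties":{"series":{"type":"array"},"force":{"type":"number"}},"required":["series"]}

```bash
mkdir -p pics; ls
python3 - <<'E'
from station import ctrl, imaging
import cv2, numpy as np
o=ctrl.get_obs(); print(o['t'],o['tool_pos'],o['tool_rot'],o['opening'],o['contact_force'])
for n in('side','top'):
    d=imaging.get_image(n); cv2.imwrite(f'pics/{n}0.png',d['color']); print(n,d['fx'],d['fy'],d['cx'],d['cy']); print(np.round(d['extrinsics'],4).tolist())
E
```

```text
pics
0.0 [0.17354391 0.59978148 0.23002999] [-0.44106633 -3.10987926  0.00318289] 0.08544841384161872 [-0.07864504 -0.09037013  0.09941305]
side 487.33595500272884 487.33595500272884 280.5662931344323 213.13909193598747
[[-0.9873, -0.1591, 0.0061, 0.5594], [-0.1106, 0.6581, -0.7448, 0.115], [0.1144, -0.7359, -0.6673, 1.039], [0.0, 0.0, 0.0, 1.0]]
top 391.45655907207504 391.45655907207504 282.34569070800177 212.39750828908302
[[0.0134, -0.9999, -0.0021, -0.0031], [-0.9947, -0.0132, -0.1016, 0.5779], [0.1016, 0.0034, -0.9948, 1.0351], [0.0, 0.0, 0.0, 1.0]]
```

View pics/top0.png

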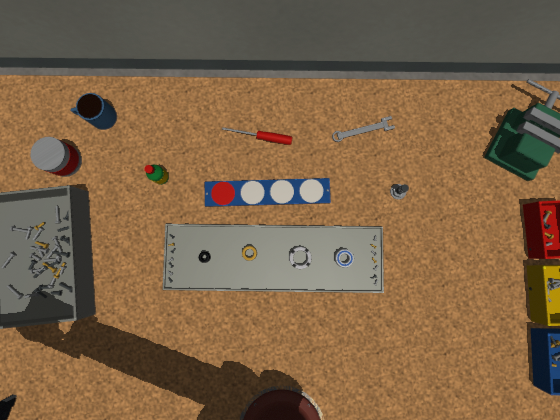

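View pics/side0.png

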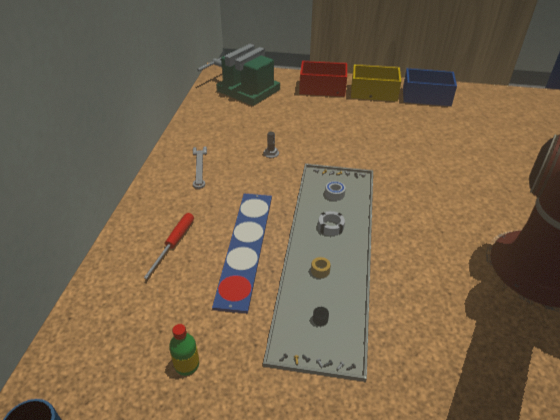

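The top view shows the red mark at (223,193) and the white marks at (252,192), (282,191) and (312,190). The spacer is at (204,256), the bush at (249,253), the locknut at (300,257) and the bearing at (344,257). The oil bottle stands to the left of the row and the bolt to the right. I'll enlarge both views.

Run:
```python
import cv2
a=cv2.imread('pics/top0.png'); cv2.imwrite('pics/topc.png',cv2.resize(a[170:300,190:370],None,fx=4.4,fy=4.4,interpolation=cv2.INTER_CUBIC))
a=cv2.imread('pics/side0.png'); cv2.imwrite('pics/sidec.png',cv2.resize(a[175:335,205:365],None,fx=3.75,fy=3.75,interpolation=cv2.INTER_CUBIC))
```

```text
(no output)
```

View pics/topc.png

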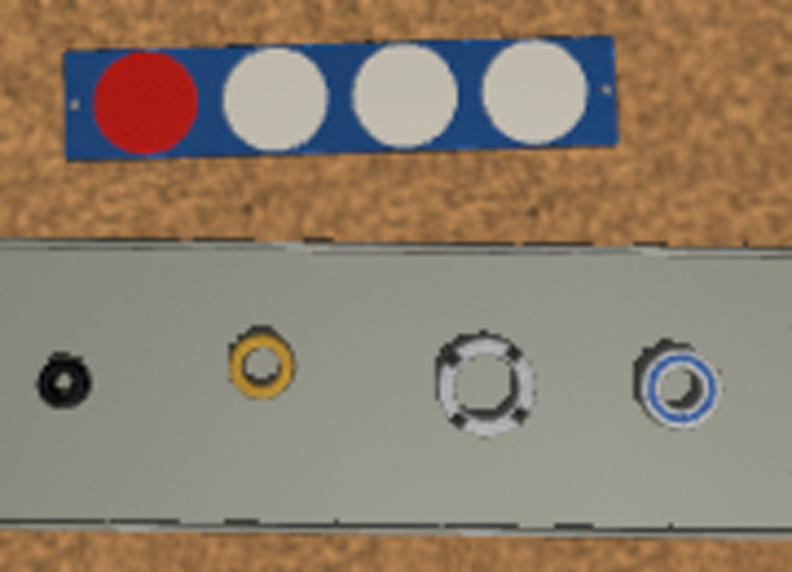

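View pics/sidec.png

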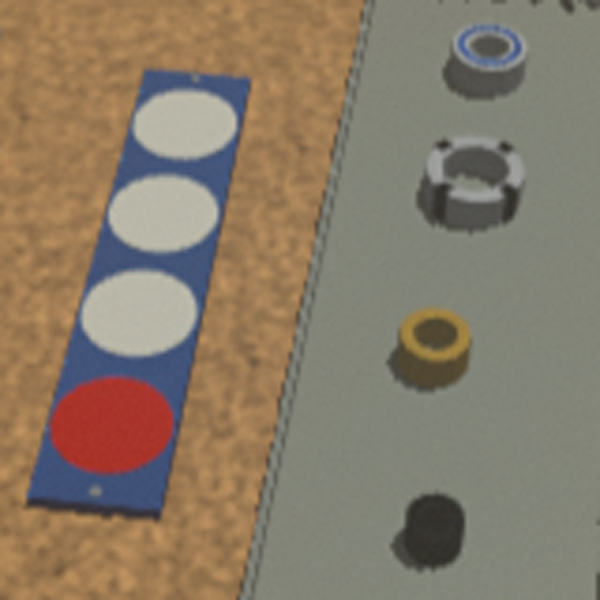

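The crops show the ring tops and all four marks clearly. I'll convert my pixel readings to positions from both views, using the known heights.

```bash
cat > lib.py <<'E'
from station import ctrl, imaging
import cv2, numpy as np
from scipy.spatial.transform import Rotation as R
K={'side':(487.336,487.336,280.566,213.139),'top':(391.4566,391.4566,282.3457,212.3975)}
E={'side':np.array([[-0.9873,-0.1591,0.0061,0.5594],[-0.1106,0.6581,-0.7448,0.115],[0.1144,-0.7359,-0.6673,1.039]]),
'top':np.array([[0.0134,-0.9999,-0.0021,-0.0031],[-0.9947,-0.0132,-0.1016,0.5779],[0.1016,0.0034,-0.9948,1.0351]])}
def onplane(n,u,v,z):
    fx,fy,cx,cy=K[n]; M=E[n]; r=M[:,:3].T@np.array([(u-cx)/fx,(v-cy)/fy,1]); c=-M[:,:3].T@M[:,3]
    return (c+r*(z-c[2])/r[2])[:2]
def uncrop(U,V,s,x0,y0): return (U+.5)/s-.5+x0,(V+.5)/s-.5+y0
def proj(n,p):
    fx,fy,cx,cy=K[n]; q=E[n]@np.r_[p,1]; return fx*q[0]/q[2]+cx, fy*q[1]/q[2]+cy
E
python3 - <<'E'
from lib import *
T=dict(spacer=(65,382,.028),bush=(262,365,.028),nut=(487,387,.028),bearing=(682,390,.028),red=(146,104,.01),a=(276,99.5,.01),b=(405,96.5,.01),end=(535,92,.01))
S=dict(spacer=(435,512),bush=(435,335),nut=(475,168),bearing=(489,47),red=(112,425),a=(139,313),b=(163,214),end=(185,124))
for k,(U,V,z) in T.items():
    t=onplane('top',*uncrop(U,V,4.4,190,170),z); s=onplane('side',*uncrop(*S[k],3.75,205,175),z)
    print(k,np.round(t,4),np.round(s,4),np.round((t+s)/2,4))
o=ctrl.get_obs(); print(R.from_rotvec(o['tool_rot']).as_matrix().round(3))
E
```

```text
spacer [0.456 0.213] [0.4562 0.2135] [0.4561 0.2132]
bush [0.468  0.0926] [0.4679 0.0948] [0.468  0.0937]
nut [ 0.4565 -0.0453] [ 0.4574 -0.0445] [ 0.4569 -0.0449]
bearing [ 0.4563 -0.1645] [ 0.458  -0.1626] [ 0.4571 -0.1636]
red [0.6312 0.1712] [0.6328 0.1713] [0.632  0.1713]
a [0.6352 0.089 ] [0.6363 0.0893] [0.6358 0.0891]
b [0.6382 0.0074] [0.6397 0.0078] [0.6389 0.0076]
end [ 0.6421 -0.0748] [ 0.643 -0.075] [ 0.6426 -0.0749]
[[-0.961  0.278 -0.001]
 [ 0.278  0.961 -0.002]
 [ 0.    -0.002 -1.   ]]
```

```bash
cat >> lib.py <<'E'
YAW=np.deg2rad(2.5); Rg=np.array([[-np.sin(YAW),np.cos(YAW),0],[np.cos(YAW),np.sin(YAW),0],[0,0,-1]])
def plan(way, start=None):
    """way: (x,y,z,rows,grip); prints rows in tool shares"""
    o=ctrl.get_obs(); p=np.array(o['tool_pos']); r=R.from_rotvec(o['tool_rot'])
    for x,y,z,n,g in way:
        for i in range(n):
            k=n-i; d=r.inv().apply((np.array([x,y,z])-p)/k)/.05; w=(r.inv()*R.from_matrix(Rg)).as_rotvec()/k/np.deg2rad(8)
            d=d.round(2); w=w.round(2)
            print([g,d.tolist(),w.tolist()],end=', ')
            p=p+r.apply(d*.05); r=r*R.from_rotvec(w*np.deg2rad(8))
        print()
E
python3 -c "
from lib import *
plan([(.38,.33,.231,8,1),(.4561,.2132,.08,5,1)])"
```

```text
[1, [-0.68, -0.5, -0.0], [-0.0, 0.0, 1.11]], [1, [-0.75, -0.39, -0.0], [-0.0, 0.0, 1.12]], [1, [-0.81, -0.27, -0.0], [-0.0, 0.0, 1.11]], [1, [-0.84, -0.14, -0.0], [-0.0, 0.0, 1.12]], [1, [-0.85, -0.01, -0.0], [-0.0, 0.0, 1.11]], [1, [-0.84, 0.12, -0.0], [-0.0, 0.0, 1.12]], [1, [-0.81, 0.24, -0.0], [-0.0, 0.01, 1.11]], [1, [-0.77, 0.37, -0.01], [-0.01, 0.0, 1.12]], 
[1, [-0.48, 0.28, 0.6], [0.0, 0.0, -0.0]], [1, [-0.48, 0.29, 0.61], [0.0, 0.0, -0.0]], [1, [-0.48, 0.28, 0.6], [0.0, 0.0, -0.0]], [1, [-0.48, 0.29, 0.61], [0.0, 0.0, -0.0]], [1, [-0.48, 0.28, 0.6], [0.0, 0.0, -0.0]],
```

Call:
play_rows([
  [1, [-0.68, -0.5, 0], [0, 0, 1]],
  [1, [-0.75, -0.4, 0], [0, 0, 1]],
  [1, [-0.8, -0.28, 0], [0, 0, 1]],
  [1, [-0.84, -0.16, 0], [0, 0, 1]],
  [1, [-0.85, -0.04, 0], [0, 0, 1]],
  [1, [-0.84, 0.08, 0], [0, 0, 1]],
  [1, [-0.82, 0.2, 0], [0, 0, 1]],
  [1, [-0.78, 0.3, 0], [0, 0, 0.9]],
], force=40)

```text
t: 1.1
tool_pos: [0.3861, 0.3349, 0.2308]
tool_rot: [-2.011, -2.414, 0.001]
contact_force: [1.0, 0.4, -0.1]
opening: 0.0852
grip_force: 0.0
```

```bash
python3 -c "
from lib import *
o=ctrl.get_obs();print(o['t'],o['tool_pos'],o['contact_force'],o['dq'].__class__)
plan([(.4561,.2132,.08,6,1)])"
```

```text
1.1 [0.38609301 0.3349237  0.2308276 ] [ 0.9519453   0.35746834 -0.05286944] <class 'numpy.ndarray'>
[1, [-0.44, 0.16, 0.5], [-0.0, 0.0, 0.16]], [1, [-0.44, 0.17, 0.5], [-0.0, 0.0, 0.17]], [1, [-0.43, 0.17, 0.5], [-0.0, 0.0, 0.16]], [1, [-0.43, 0.19, 0.51], [-0.0, 0.0, 0.17]], [1, [-0.43, 0.19, 0.5], [-0.0, 0.0, 0.16]], [1, [-0.42, 0.21, 0.51], [-0.0, 0.0, 0.17]],
```

Call:
play_rows([
  [1, [-0.44, 0.16, 0.5], [0, 0, 0.1]],
  [1, [-0.44, 0.17, 0.5], [0, 0, 0.1]],
  [1, [-0.43, 0.17, 0.5], [0, 0, 0.1]],
  [1, [-0.43, 0.18, 0.5], [0, 0, 0.1]],
  [1, [-0.42, 0.18, 0.5], [0, 0, 0]],
  [1, [-0.4, 0.2, 0.5], [0, 0, 0]],
  [1, [0, 0, 0], [0, 0, 0]],
  [1, [0, 0, 0], [0, 0, 0]],
])

```text
t: 2.1
tool_pos: [0.4576, 0.2182, 0.0818]
tool_rot: [-2.072, -2.361, -0.001]
contact_force: [-1.1, 0.6, -0.6]
opening: 0.0856
grip_force: 0.0
```

```bash
python3 -c "
from lib import *
o=ctrl.get_obs();print(o['t'],o['tool_pos'],o['contact_force'])
plan([(.4561,.2132,.008,4,1)])"
```

```text
2.1 [0.45764008 0.21819645 0.08176827] [-1.05381647  0.62784786 -0.56100871]
[1, [-0.02, -0.01, 0.37], [0.0, -0.0, 0.15]], [1, [-0.03, -0.01, 0.37], [0.0, -0.0, 0.16]], [1, [-0.02, -0.01, 0.37], [0.0, -0.0, 0.15]], [1, [-0.03, -0.01, 0.37], [0.0, -0.0, 0.16]],
```

Call:
play_rows([
  [1, [-0.05, -0.02, 0.37], [0, 0, 0.2]],
  [1, [-0.05, -0.02, 0.37], [0, 0, 0.2]],
  [1, [0, 0, 0.37], [0, 0, 0.2]],
  [1, [0, 0, 0.37], [0, 0, 0]],
  [1, [0, 0, 0], [0, 0, 0]],
  [1, [0, 0, 0], [0, 0, 0]],
])

```text
t: 2.85
tool_pos: [0.4565, 0.2127, 0.0074]
tool_rot: [2.169, 2.272, 0.0]
contact_force: [0.1, 1.0, 0.8]
opening: 0.0851
grip_force: 0.0
```

Run:
```python
from lib import *
o=ctrl.get_obs();print(o['t'],o['tool_pos'],o['contact_force'])
a=imaging.get_image('side')['color']; cv2.imwrite('pics/s1.png',cv2.resize(a[200:380,220:400],None,fx=3.3,fy=3.3,interpolation=cv2.INTER_CUBIC))
```

```text
2.85 [0.4564936  0.21273012 0.00740933] [0.05767382 0.97689066 0.84037768]
```

View pics/s1.png

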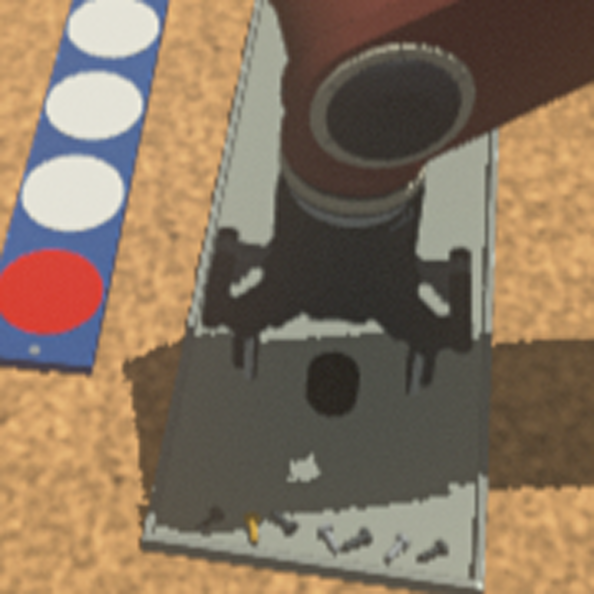

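The open fingers straddle the spacer, which sits at (332,383) in the crop, midway between the tips at about (245,375) and (420,383). I'll close.

Call:
play_rows([
  [0, [0, 0, 0], [0, 0, 0]],
  [0, [0, 0, 0], [0, 0, 0]],
  [0, [0, 0, 0], [0, 0, 0]],
  [0, [0, 0, 0], [0, 0, 0]],
  [0, [0, 0, 0], [0, 0, 0]],
  [0, [0, 0, 0], [0, 0, 0]],
], force=40)

```text
t: 3.65
tool_pos: [0.4566, 0.2127, 0.0079]
tool_rot: [2.169, 2.272, 0.001]
contact_force: [-0.4, -0.4, 5.3]
opening: 0.0282
grip_force: 39.8
```

```bash
python3 -c "
from lib import *
o=ctrl.get_obs();print(o['t'],o['tool_pos'],o['contact_force'],o['opening'],o['grip_force'])
plan([(.4565,.2127,.08,3,0),(.632,.1708,.08,5,0)])"
```

```text
3.65 [0.45662191 0.21273621 0.00786209] [-0.35557039 -0.43670988  5.33203731] 0.028247109678232404 39.78506527841091
[0, [-0.0, -0.0, -0.48], [0.0, -0.0, 0.01]], [0, [-0.0, -0.0, -0.48], [0.0, -0.0, 0.0]], [0, [-0.0, -0.0, -0.48], [0.01, -0.0, 0.01]], 
[0, [-0.2, 0.69, -0.0], [-0.0, -0.0, -0.0]], [0, [-0.2, 0.69, -0.0], [-0.0, -0.0, -0.0]], [0, [-0.2, 0.7, -0.0], [-0.0, -0.0, -0.0]], [0, [-0.2, 0.69, -0.0], [-0.0, -0.0, -0.0]], [0, [-0.19, 0.7, -0.01], [-0.0, -0.0, -0.0]],
```

Call:
play_rows([
  [0, [0, 0, -0.5], [0, 0, 0]],
  [0, [0, 0, -0.5], [0, 0, 0]],
  [0, [-0.2, 0.5, -0.4], [0, 0, 0]],
  [0, [-0.2, 0.7, 0], [0, 0, 0]],
  [0, [-0.2, 0.8, 0], [0, 0, 0]],
  [0, [-0.2, 0.8, 0], [0, 0, 0]],
  [0, [-0.19, 0.66, 0], [0, 0, 0]],
  [0, [0, 0, 0], [0, 0, 0]],
])

```text
t: 4.65
tool_pos: [0.6326, 0.1703, 0.0762]
tool_rot: [-2.171, -2.27, 0.001]
contact_force: [0.7, -0.0, -1.3]
opening: 0.0288
grip_force: 40.0
```

```bash
python3 -c "
from lib import *
o=ctrl.get_obs();print(o['t'],o['tool_pos'],o['contact_force'],o['opening'],o['grip_force'])
plan([(.632,.1708,.015,4,0)])"
```

```text
4.65 [0.63257491 0.17025648 0.07618313] [ 0.72798754 -0.03420566 -1.34346474] 0.028809689892569764 39.97659668326378
[0, [0.0, -0.0, 0.31], [-0.0, 0.0, 0.0]], [0, [0.0, -0.0, 0.3], [-0.0, 0.0, 0.0]], [0, [0.01, -0.01, 0.31], [-0.0, 0.0, 0.0]], [0, [0.0, -0.0, 0.3], [-0.0, 0.0, 0.01]],
```

Call:
play_rows([
  [0, [0.01, -0.01, 0.35], [0, 0, 0]],
  [0, [0, 0, 0.35], [0, 0, 0]],
  [0, [0, 0, 0.35], [0, 0, 0]],
  [0, [0, 0, 0.17], [0, 0, 0]],
  [0, [0, 0, 0], [0, 0, 0]],
  [0, [0, 0, 0], [0, 0, 0]],
])

```text
t: 5.4
tool_pos: [0.6311, 0.1718, 0.0166]
tool_rot: [2.169, 2.272, 0.001]
contact_force: [0.6, 0.4, -1.2]
opening: 0.0286
grip_force: 40.0
```

Call:
play_rows([
  [0, [0, 0, 0.04], [0, 0, 0]],
  [0, [0, 0, 0], [0, 0, 0]],
])

```text
t: 5.65
tool_pos: [0.6308, 0.1716, 0.0143]
tool_rot: [2.169, 2.272, 0.0]
contact_force: [0.3, 0.1, -0.9]
opening: 0.0286
grip_force: 40.0
```

Run:
```python
from lib import *
for n in range(4): 
    imaging.get_image('top'); o=ctrl.get_obs();print(o['t'],o['tool_pos'],o['contact_force'])
```

```text
5.7 [0.63079889 0.17163628 0.01432954] [-0.76626015  0.04270472 -2.29436783]
5.75 [0.63081988 0.17167824 0.01437709] [ 0.5136456  -0.41003611 -1.31628647]
5.8 [0.63083844 0.17162522 0.0143846 ] [-0.17168549  0.88057054 -2.39362275]
5.85 [0.63080717 0.17165969 0.01436004] [-0.18564232  0.44158391 -0.96767654]
```

Call:
play_rows([
  [0, [-0.02, 0.03, 0], [0, 0, 0]],
  [0, [0, 0, 0], [0, 0, 0]],
  [1, [0, 0, 0], [0, 0, 0]],
  [1, [0, 0, 0], [0, 0, 0]],
  [1, [0, 0, 0], [0, 0, 0]],
  [1, [0, 0, -0.3], [0, 0, 0]],
  [1, [0, 0, -0.6], [0, 0, 0]],
  [1, [0, 0, -0.6], [0, 0, 0]],
])

```text
t: 6.85
tool_pos: [0.6325, 0.1708, 0.0912]
tool_rot: [2.169, 2.272, 0.001]
contact_force: [1.0, 1.0, -0.3]
opening: 0.0854
grip_force: 0.0
```

```bash
python3 -c "
from lib import *
o=ctrl.get_obs();print(o['t'],o['tool_pos'],o['opening'])
plan([(.468,.0937,.08,5,1)])"
```

```text
6.85 [0.63251758 0.17075268 0.09119055] 0.085390982615934
[1, [-0.28, -0.67, 0.04], [0.0, -0.0, 0.0]], [1, [-0.28, -0.67, 0.05], [0.0, -0.0, 0.0]], [1, [-0.28, -0.67, 0.04], [0.0, -0.0, 0.01]], [1, [-0.27, -0.67, 0.05], [0.0, -0.0, 0.0]], [1, [-0.28, -0.68, 0.04], [0.01, -0.0, 0.01]],
```

Move to the bush, then check the first placement with the top view, which is clear once the arm has moved off.

Call:
play_rows([
  [1, [-0.28, -0.67, 0], [0, 0, 0]],
  [1, [-0.28, -0.67, 0], [0, 0, 0]],
  [1, [-0.28, -0.67, 0], [0, 0, 0]],
  [1, [-0.28, -0.67, 0], [0, 0, 0]],
  [1, [-0.28, -0.67, 0.2], [0, 0, 0]],
  [1, [0, 0, 0], [0, 0, 0]],
  [1, [0, 0, 0], [0, 0, 0]],
])

```text
t: 7.72
tool_pos: [0.4696, 0.0932, 0.0808]
tool_rot: [2.168, 2.271, 0.003]
contact_force: [-0.4, -1.2, -0.5]
opening: 0.0854
grip_force: 0.0
```

Run:
```python
from lib import *
plan([(.468,.0937,.007,4,1)])
a=imaging.get_image('top')['color'];b=imaging.get_image('side')['color']
a=cv2.resize(a[170:215,190:250],None,fx=6,fy=6,interpolation=cv2.INTER_CUBIC); b=cv2.resize(b[245:315,205:265],None,fx=6,fy=6,interpolation=cv2.INTER_CUBIC)
c=np.zeros((420,740,3),np.uint8); c[:270,:360]=a; c[:,380:]=b; cv2.imwrite('pics/c1.png',c)
```

```text
[1, [0.0, -0.01, 0.37], [0.01, -0.0, 0.0]], [1, [0.0, -0.01, 0.37], [0.0, -0.0, 0.01]], [1, [0.01, -0.01, 0.37], [0.01, -0.0, 0.0]], [1, [0.0, -0.0, 0.37], [0.0, -0.0, 0.01]],
```

View pics/c1.png

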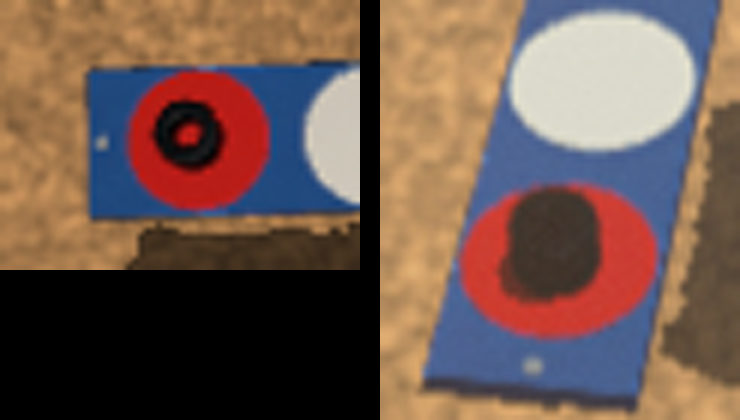

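Run:
```python
from lib import *
T=lambda U,V,z:onplane('top',*uncrop(U,V,6,190,170),z)
S=lambda U,V,z:onplane('side',*uncrop(U-380,V,6,205,245),z)
print(T(188,135,.034),T(199,140,.01)); print(S(555,219,.034),S(558,260,.01))
```

```text
[0.63079304 0.17261869] [0.63218218 0.17134986]
[0.63240296 0.17363339] [0.63335564 0.17127299]
```

The spacer lies flat on the red mark, about 2 mm off centre: its top is at crop (188,135) against the mark at (199,140), taller by parallax. I'll bias the next targets slightly. Now the bush.

Call:
play_rows([
  [1, [0, -0.02, 0.37], [0, 0, 0]],
  [1, [0, -0.01, 0.37], [0, 0, 0]],
  [1, [0.01, 0, 0.37], [0, 0, 0]],
  [1, [0, 0, 0.37], [0, 0, 0]],
  [1, [0, 0, 0], [0, 0, 0]],
  [0, [0, 0, 0], [0, 0, 0]],
  [0, [0, 0, 0], [0, 0, 0]],
  [0, [0, 0, 0], [0, 0, 0]],
])

```text
t: 8.82
tool_pos: [0.4676, 0.0936, 0.0067]
tool_rot: [2.169, 2.272, 0.002]
contact_force: [-1.6, 0.2, 3.5]
opening: 0.0393
grip_force: 39.9
```

Call:
play_rows([
  [0, [0, 0, 0], [0, 0, 0]],
  [0, [0, 0, 0], [0, 0, 0]],
  [0, [0, 0, 0], [0, 0, 0]],
])

```text
t: 9.2
tool_pos: [0.4676, 0.0936, 0.0066]
tool_rot: [2.169, 2.272, 0.002]
contact_force: [-2.2, 1.0, 6.2]
opening: 0.0389
grip_force: 40.2
```

```bash
python3 -c "
from lib import *
o=ctrl.get_obs();print(o['t'],o['tool_pos'],o['contact_force'],o['opening'],o['grip_force'])
p=o['tool_pos']; plan([(p[0],p[1],.07,3,0),(.6365,.0886+p[1]-.0937,.07,5,0)])"
```

```text
9.2 [0.46759459 0.09355768 0.00658612] [-2.17239056  0.98194551  6.19944262] 0.03888123528586546 40.23898819461465
[0, [0.0, 0.0, -0.42], [0.0, -0.0, 0.01]], [0, [0.0, 0.0, -0.42], [0.01, -0.0, 0.0]], [0, [0.0, 0.0, -0.43], [0.0, -0.0, 0.01]], 
[0, [-0.05, 0.67, 0.0], [0.0, -0.0, -0.0]], [0, [-0.05, 0.68, 0.0], [0.0, -0.0, -0.0]], [0, [-0.05, 0.67, 0.0], [0.0, -0.0, -0.0]], [0, [-0.05, 0.68, 0.0], [0.0, -0.0, -0.0]], [0, [-0.05, 0.67, 0.0], [0.0, -0.0, -0.0]],
```

Call:
play_rows([
  [0, [0, 0, -0.5], [0, 0, 0]],
  [0, [0, 0, -0.5], [0, 0, 0]],
  [0, [-0.05, 0.57, -0.27], [0, 0, 0]],
  [0, [-0.05, 0.7, 0], [0, 0, 0]],
  [0, [-0.05, 0.7, 0], [0, 0, 0]],
  [0, [-0.05, 0.7, 0], [0, 0, 0]],
  [0, [-0.05, 0.7, 0], [0, 0, 0]],
  [0, [0, 0, 0], [0, 0, 0]],
])

```text
t: 10.2
tool_pos: [0.6372, 0.0885, 0.0685]
tool_rot: [2.17, 2.271, 0.001]
contact_force: [0.1, -0.0, -2.1]
opening: 0.0393
grip_force: 41.1
```

Call:
play_rows([
  [0, [0, 0, 0.3], [0, 0, 0]],
  [0, [0, 0, 0.4], [0, 0, 0]],
  [0, [0, 0, 0.3], [0, 0, 0]],
  [0, [0, 0, 0], [0, 0, 0]],
  [0, [0, 0, 0], [0, 0, 0]],
])

```text
t: 10.82
tool_pos: [0.6358, 0.0888, 0.019]
tool_rot: [2.169, 2.272, 0.0]
contact_force: [0.4, 0.8, -2.2]
opening: 0.0387
grip_force: 41.1
```

```bash
python3 -c "
from lib import *
o=ctrl.get_obs();print(o['t'],o['tool_pos'],o['contact_force'],o['opening'],o['grip_force'])
plan([(.6365,.0885,.0131,1,0)])"
```

```text
10.825 [0.63576874 0.0888237  0.01898668] [ 0.40800198  0.76804523 -2.1533275 ] 0.03868949025651533 41.103227622807026
[0, [-0.01, 0.01, 0.12], [0.0, 0.0, 0.02]],
```

Call:
play_rows([
  [0, [-0.01, 0.02, 0.11], [0, 0, 0]],
  [0, [0, 0, 0], [0, 0, 0]],
  [0, [0, 0, 0], [0, 0, 0]],
  [1, [0, 0, 0], [0, 0, 0]],
  [1, [0, 0, 0], [0, 0, 0]],
  [1, [0, 0, 0], [0, 0, 0]],
  [1, [0, 0, -0.5], [0, 0, 0]],
  [1, [0, 0, -0.5], [0, 0, 0]],
])

```text
t: 11.82
tool_pos: [0.6363, 0.0883, 0.0636]
tool_rot: [-2.169, -2.272, 0.001]
contact_force: [1.1, 0.4, 0.5]
opening: 0.0854
grip_force: 0.0
```

```bash
python3 -c "
from lib import *
o=ctrl.get_obs();print(o['t'],o['tool_pos'],o['opening'])
plan([(.4571,-.1636,.07,7,1)])"
```

```text
11.825 [0.63634358 0.08831388 0.06356371] 0.08536802427657193
[1, [-0.7, -0.54, -0.02], [-0.0, -0.0, 0.0]], [1, [-0.69, -0.55, -0.02], [-0.0, -0.0, 0.0]], [1, [-0.7, -0.54, -0.02], [-0.0, -0.0, 0.0]], [1, [-0.69, -0.55, -0.02], [-0.0, -0.0, 0.0]], [1, [-0.7, -0.54, -0.02], [-0.0, -0.0, 0.01]], [1, [-0.69, -0.55, -0.01], [-0.0, -0.0, 0.0]], [1, [-0.7, -0.54, -0.02], [-0.01, -0.0, 0.01]],
```

Call:
play_rows([
  [1, [-0.7, -0.54, -0.1], [0, 0, 0]],
  [1, [-0.7, -0.54, -0.1], [0, 0, 0]],
  [1, [-0.7, -0.55, 0], [0, 0, 0]],
  [1, [-0.7, -0.55, 0], [0, 0, 0]],
  [1, [-0.7, -0.55, 0], [0, 0, 0]],
  [1, [-0.69, -0.55, 0], [0, 0, 0]],
  [1, [-0.68, -0.54, 0], [0, 0, 0]],
  [1, [0, 0, 0], [0, 0, 0]],
])

```text
t: 12.82
tool_pos: [0.456, -0.1655, 0.0735]
tool_rot: [2.173, 2.268, -0.0]
contact_force: [0.3, 0.3, 0.5]
opening: 0.0854
grip_force: 0.0
```

Run:
```python
from lib import *
o=ctrl.get_obs();print(o['t'],o['tool_pos'],o['dq'].round(2))
plan([(.4571,-.1636,.007,4,1)])
a=imaging.get_image('top')['color'];b=imaging.get_image('side')['color']
a=cv2.resize(a[170:215,190:260],None,fx=5,fy=5,interpolation=cv2.INTER_CUBIC); b=cv2.resize(b[225:315,205:285],None,fx=5,fy=5,interpolation=cv2.INTER_CUBIC)
c=np.zeros((450,760,3),np.uint8); c[:225,:350]=a; c[:,360:]=b; cv2.imwrite('pics/c2.png',c)
```

```text
12.825 [ 0.4560238  -0.16545469  0.07351421] [ 0.05  0.02 -0.02  0.02 -0.01  0.02]
[1, [0.01, 0.01, 0.33], [0.0, 0.0, -0.0]], [1, [0.01, 0.0, 0.33], [0.0, 0.0, -0.0]], [1, [0.01, 0.01, 0.34], [0.0, 0.0, -0.0]], [1, [0.01, 0.0, 0.33], [0.0, 0.0, -0.01]],
```

View pics/c2.png

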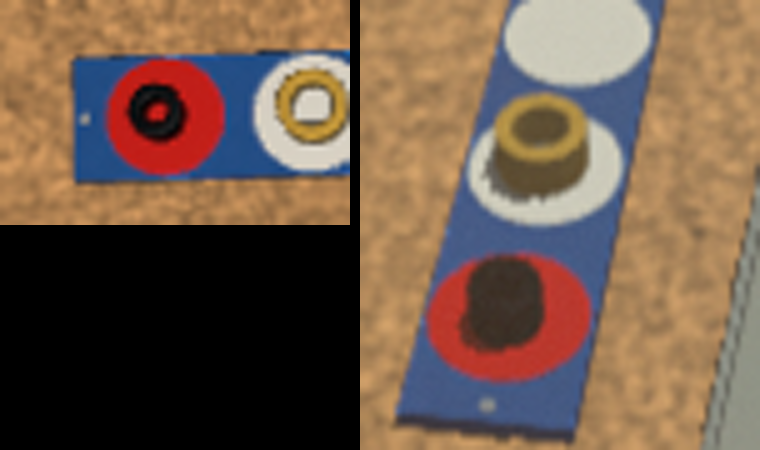

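Run:
```python
from lib import *
T=lambda U,V,z:onplane('top',*uncrop(U,V,5,190,170),z).round(4)
S=lambda U,V,z:onplane('side',*uncrop(U-360,V,5,205,225),z).round(4)
print(T(157,112,.034),T(165,117,.01),T(312,105.5,.034)); print(S(506,284,.034),S(509,317,.01),S(541,128,.034),S(546,169,.01))
```

```text
[0.631  0.1724] [0.6319 0.1718] [0.6357 0.0881]
[0.6321 0.1744] [0.633  0.1714] [0.6371 0.0891] [0.6359 0.0901]
```

Call:
play_rows([
  [1, [0.03, 0.02, 0.33], [0, 0, 0]],
  [1, [0, 0, 0.33], [0, 0, 0]],
  [1, [0, 0, 0.33], [0, 0, 0]],
  [1, [0, 0, 0.33], [0, 0, 0]],
  [1, [0, 0, 0], [0, 0, 0]],
  [0, [0, 0, 0], [0, 0, 0]],
  [0, [0, 0, 0], [0, 0, 0]],
  [0, [0, 0, 0], [0, 0, 0]],
])

```text
t: 13.92
tool_pos: [0.459, -0.1628, 0.0085]
tool_rot: [2.168, 2.271, 0.001]
contact_force: [-0.4, 0.9, 2.5]
opening: 0.0481
grip_force: 41.9
```

Call:
play_rows([
  [0, [0, 0, 0], [0, 0, 0]],
  [0, [0, 0, 0], [0, 0, 0]],
])

```text
t: 14.18
tool_pos: [0.459, -0.1628, 0.0085]
tool_rot: [2.168, 2.271, 0.001]
contact_force: [-1.0, -0.7, 6.4]
opening: 0.0482
grip_force: 42.2
```

```bash
python3 -c "
from lib import *
o=ctrl.get_obs();print(o['t'],o['tool_pos'],o['contact_force'],o['opening'],o['grip_force'])
p=o['tool_pos']; plan([(p[0],p[1],.07,3,0),(.640,.0070+p[1]+.1636,.07,6,0)])"
```

```text
14.175 [ 0.45896861 -0.16279724  0.00854443] [-0.97065597 -0.68550092  6.38331607] 0.048235755452398665 42.160387728363276
[0, [-0.0, 0.0, -0.41], [0.0, 0.0, 0.01]], [0, [-0.0, 0.0, -0.41], [0.01, 0.0, 0.0]], [0, [-0.0, 0.0, -0.41], [0.0, 0.01, 0.01]], 
[0, [0.54, 0.63, 0.0], [0.0, -0.0, -0.0]], [0, [0.54, 0.63, 0.0], [0.0, -0.0, -0.0]], [0, [0.54, 0.63, 0.0], [0.0, -0.0, -0.0]], [0, [0.54, 0.63, 0.0], [0.0, -0.0, -0.0]], [0, [0.54, 0.62, 0.0], [0.0, -0.0, -0.0]], [0, [0.55, 0.63, 0.0], [0.0, -0.0, -0.0]],
```

Call:
play_rows([
  [0, [0, 0, -0.6], [0, 0, 0]],
  [0, [0, 0, -0.64], [0, 0, 0]],
  [0, [0.54, 0.62, 0], [0, 0, 0]],
  [0, [0.54, 0.62, 0], [0, 0, 0]],
  [0, [0.54, 0.62, 0], [0, 0, 0]],
  [0, [0.54, 0.63, 0], [0, 0, 0]],
  [0, [0.54, 0.63, 0], [0, 0, 0]],
  [0, [0.54, 0.63, 0], [0, 0, 0]],
])

```text
t: 15.18
tool_pos: [0.638, 0.0094, 0.0682]
tool_rot: [-2.168, -2.271, 0.001]
contact_force: [0.7, -0.7, -1.8]
opening: 0.0479
grip_force: 42.5
```

Call:
play_rows([
  [0, [0, 0, 0], [0, 0, 0]],
  [0, [0, 0, 0.3], [0, 0, 0]],
  [0, [0, 0, 0.4], [0, 0, 0]],
  [0, [0, 0, 0.25], [0, 0, 0]],
  [0, [0, 0, 0], [0, 0, 0]],
  [0, [0, 0, 0], [0, 0, 0]],
])

```text
t: 15.92
tool_pos: [0.6381, 0.0081, 0.0221]
tool_rot: [2.169, 2.272, 0.001]
contact_force: [-0.1, 0.0, -2.4]
opening: 0.0479
grip_force: 42.6
```

```bash
python3 -c "
from lib import *
o=ctrl.get_obs();print(o['t'],o['tool_pos'],o['contact_force'],o['opening'],o['grip_force'])
plan([(.6394,.0082,.0150,1,0)])"
```

```text
15.925 [0.63809698 0.00805552 0.02209291] [-0.10037567  0.04117336 -2.38687266] 0.04791421971929577 42.56237983703613
[0, [0.0, 0.03, 0.14], [0.0, 0.0, 0.02]],
```

Call:
play_rows([
  [0, [0, 0.03, 0.14], [0, 0, 0]],
  [0, [0, 0, 0], [0, 0, 0]],
  [0, [0, 0, 0], [0, 0, 0]],
  [1, [0, 0, 0], [0, 0, 0]],
  [1, [0, 0, 0], [0, 0, 0]],
  [1, [0, 0, 0], [0, 0, 0]],
  [1, [0, 0, -0.5], [0, 0, 0]],
  [1, [0, 0, -0.5], [0, 0, 0]],
])

```text
t: 16.92
tool_pos: [0.639, 0.0084, 0.0651]
tool_rot: [-2.169, -2.272, 0.001]
contact_force: [0.5, -1.0, 0.5]
opening: 0.0855
grip_force: 0.0
```

```bash
python3 -c "
from lib import *
o=ctrl.get_obs();print(o['t'],o['tool_pos'],o['opening'])
plan([(.4569,-.0449,.07,5,1)])"
```

```text
16.925 [0.63903593 0.00843022 0.0650716 ] 0.08550655486247222
[1, [-0.18, -0.74, -0.02], [-0.0, -0.0, 0.0]], [1, [-0.18, -0.74, -0.02], [-0.0, -0.0, 0.0]], [1, [-0.18, -0.74, -0.02], [-0.0, -0.0, 0.01]], [1, [-0.18, -0.73, -0.02], [-0.0, -0.0, 0.0]], [1, [-0.18, -0.74, -0.02], [-0.01, -0.0, 0.01]],
```

Call:
play_rows([
  [1, [-0.18, -0.74, -0.1], [0, 0, 0]],
  [1, [-0.18, -0.74, 0], [0, 0, 0]],
  [1, [-0.18, -0.74, 0], [0, 0, 0]],
  [1, [-0.18, -0.73, 0], [0, 0, 0]],
  [1, [-0.18, -0.73, 0], [0, 0, 0]],
  [1, [0, 0, 0], [0, 0, 0]],
  [1, [0, 0, 0], [0, 0, 0]],
])

```text
t: 17.8
tool_pos: [0.4585, -0.0452, 0.0705]
tool_rot: [2.169, 2.271, 0.002]
contact_force: [-0.3, -0.9, 0.2]
opening: 0.0854
grip_force: 0.0
```

```bash
python3 -c "
from lib import *
o=ctrl.get_obs();print(o['t'],o['tool_pos'])
plan([(.4572,-.0449,.006,4,1)])"
```

```text
17.8 [ 0.45851791 -0.04520478  0.07048683]
[1, [0.0, -0.01, 0.32], [0.0, 0.0, 0.0]], [1, [0.0, -0.01, 0.32], [0.0, 0.0, 0.01]], [1, [0.0, -0.0, 0.32], [0.01, 0.0, 0.0]], [1, [0.01, -0.01, 0.33], [0.0, 0.0, 0.01]],
```

Call:
play_rows([
  [1, [0.01, -0.02, 0.32], [0, 0, 0]],
  [1, [0, 0, 0.32], [0, 0, 0]],
  [1, [0, 0, 0.32], [0, 0, 0]],
  [1, [0, 0, 0.32], [0, 0, 0]],
  [1, [0, 0, 0], [0, 0, 0]],
  [0, [0, 0, 0], [0, 0, 0]],
  [0, [0, 0, 0], [0, 0, 0]],
  [0, [0, 0, 0], [0, 0, 0]],
], force=50)

```text
t: 18.8
tool_pos: [0.4576, -0.0449, 0.0071]
tool_rot: [2.168, 2.271, 0.001]
contact_force: [-1.6, 0.5, 5.8]
opening: 0.0585
grip_force: 54.2
```

Call:
play_rows([
  [0, [0, 0, 0], [0, 0, 0]],
  [0, [0, 0, 0], [0, 0, 0]],
])

```text
t: 19.05
tool_pos: [0.4576, -0.045, 0.0071]
tool_rot: [2.168, 2.271, 0.001]
contact_force: [-0.7, -0.1, 5.2]
opening: 0.0587
grip_force: 54.3
```

```bash
python3 -c "
from lib import *
o=ctrl.get_obs();print(o['t'],o['tool_pos'],o['contact_force'],o['opening'],o['grip_force'])
p=o['tool_pos']; plan([(p[0],p[1],.07,2,0),(.643,-.0749+p[1]+.0449,.07,5,0)])"
```

```text
19.05 [ 0.45758362 -0.04495135  0.00706447] [-0.66425512 -0.05368095  5.1637966 ] 0.0586686047948512 54.315773136913776
[0, [-0.0, 0.0, -0.63], [0.01, 0.0, 0.01]], [0, [-0.0, 0.0, -0.63], [0.0, 0.01, 0.01]], 
[0, [-0.15, 0.74, 0.0], [0.0, -0.0, -0.0]], [0, [-0.15, 0.74, 0.0], [0.0, -0.0, -0.0]], [0, [-0.15, 0.73, 0.0], [0.0, -0.0, -0.0]], [0, [-0.16, 0.74, 0.0], [0.0, -0.0, -0.0]], [0, [-0.15, 0.73, 0.0], [0.0, -0.0, -0.0]],
```

Call:
play_rows([
  [0, [0, 0, -0.63], [0, 0, 0]],
  [0, [0, 0, -0.63], [0, 0, 0]],
  [0, [-0.15, 0.73, 0], [0, 0, 0]],
  [0, [-0.15, 0.74, 0], [0, 0, 0]],
  [0, [-0.15, 0.74, 0], [0, 0, 0]],
  [0, [-0.15, 0.74, 0], [0, 0, 0]],
  [0, [-0.15, 0.73, 0], [0, 0, 0]],
  [0, [0, 0, 0], [0, 0, 0]],
])

```text
t: 20.05
tool_pos: [0.6435, -0.074, 0.068]
tool_rot: [2.169, 2.272, 0.0]
contact_force: [-0.8, 1.1, -2.7]
opening: 0.0587
grip_force: 55.5
```

Call:
play_rows([
  [0, [0, 0, 0], [0, 0, 0]],
  [0, [0, 0, 0.3], [0, 0, 0]],
  [0, [0, 0, 0.4], [0, 0, 0]],
  [0, [0, 0, 0.25], [0, 0, 0]],
  [0, [0, 0, 0], [0, 0, 0]],
  [0, [0, 0, 0], [0, 0, 0]],
])

```text
t: 20.8
tool_pos: [0.6425, -0.0737, 0.0216]
tool_rot: [2.169, 2.272, 0.001]
contact_force: [-0.1, 0.1, -1.9]
opening: 0.058
grip_force: 55.5
```

```bash
python3 -c "
from lib import *
o=ctrl.get_obs();print(o['t'],o['tool_pos'],o['contact_force'],o['opening'],o['grip_force'])
plan([(.643,-.0747,.0135,1,0)])"
```

```text
20.8 [ 0.6424692  -0.07367595  0.02155833] [-0.06962753  0.13723783 -1.8805475 ] 0.05802983955711802 55.46004485338926
[0, [-0.02, 0.01, 0.16], [0.0, 0.0, 0.02]],
```

Call:
play_rows([
  [0, [-0.02, 0.01, 0.16], [0, 0, 0]],
  [0, [0, 0, 0], [0, 0, 0]],
  [0, [0, 0, 0], [0, 0, 0]],
  [1, [0, 0, 0], [0, 0, 0]],
  [1, [0, 0, 0], [0, 0, 0]],
  [1, [0, 0, 0], [0, 0, 0]],
  [1, [0, 0, -0.6], [0, 0, 0]],
  [1, [0, 0, -0.8], [0, 0, 0]],
])

```text
t: 21.8
tool_pos: [0.6416, -0.0743, 0.0827]
tool_rot: [-2.168, -2.27, 0.002]
contact_force: [1.0, 0.5, 0.8]
opening: 0.0852
grip_force: 0.0
```

Call:
play_rows([
  [1, [0, -0.9, -0.2], [0, 0, 0]],
  [1, [0, -0.9, 0], [0, 0, 0]],
  [1, [0, -0.9, 0], [0, 0, 0]],
  [1, [0, -0.9, 0], [0, 0, 0]],
  [1, [0, 0, 0], [0, 0, 0]],
])

```text
t: 22.42
tool_pos: [0.46, -0.0825, 0.0923]
tool_rot: [-2.169, -2.27, 0.001]
contact_force: [-0.3, 0.4, 0.1]
opening: 0.0851
grip_force: 0.0
```

Run:
```python
from lib import *
o=ctrl.get_obs();print(o['t'],o['tool_pos'])
a=imaging.get_image('top')['color'];b=imaging.get_image('side')['color']
cv2.imwrite('pics/top2.png',a);cv2.imwrite('pics/side2.png',b)
cv2.imwrite('pics/t3.png',cv2.resize(a[170:215,200:335],None,fx=5.9,fy=5.9,interpolation=cv2.INTER_CUBIC)); cv2.imwrite('pics/s3.png',cv2.resize(b[180:315,200:310],None,fx=4.4,fy=4.4,interpolation=cv2.INTER_CUBIC))
```

```text
22.425 [ 0.45998703 -0.08245665  0.092278  ]
```

View pics/t3.png

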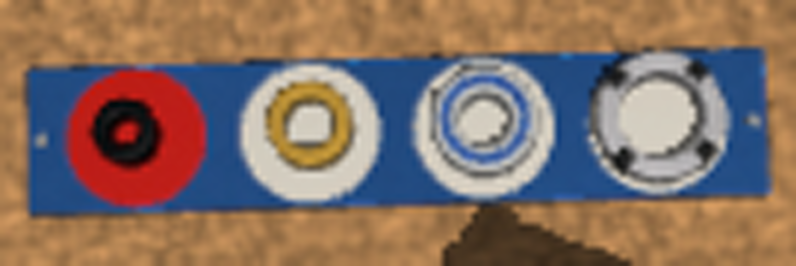

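View pics/s3.png

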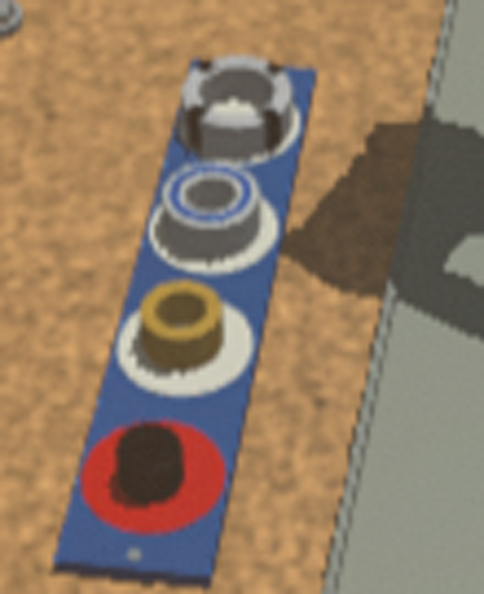

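Run:
```python
from lib import *
m=dict(red=((.6312,.1712),(.6328,.1713)),a=((.6352,.089),(.6363,.0893)),b=((.6382,.0074),(.6397,.0078)),end=((.6421,-.0748),(.643,-.075)))
for k,t,s in (('red',(127,132),(151,447)),('a',(309.5,124.5),(182,311)),('b',(485,119),(211,195)),('end',(659,118),(237,92))):
    T=onplane('top',*uncrop(*t,5.9,200,170),.034);S=onplane('side',*uncrop(*s,4.4,200,180),.034)
    print(k,((T-m[k][0])*1e3).round(1),((S-m[k][1])*1e3).round(1))
```

```text
red [-0.1  0.9] [-0.8  2.6]
a [ 0.5 -1.1] [0.4 0.1]
b [ 1.2 -0.4] [0.2 0. ]
end [-1.2  1.5] [0.  1.9]
```

All four rings lie flat and in order. Spacer, bush, bearing and locknut sit on the marks from red to the far end, each within about 2 mm of centre, and the arm is clear.

```bash
python3 -c "
from lib import *
print(ctrl.finish_job())"
```

```text
the job is handed in; nothing more can be done
None
```

The job is handed in: spacer, bush, bearing and locknut lie flat and released on the marks from red to the far end, each within about 3 mm of centre by the cameras, and the arm never went near the bottle or bolt.

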